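# Close a parts tin with its nested lids, then lift the outer lid alone

### The arm

A 7-joint arm with a two-finger parallel gripper is mounted at the origin on a cart in front of the work surface, level with it; the furniture and walls round the work are solid. World frame = base frame: x ahead of the robot, y to its left, z up, the work surface at z = 0. Lengths are in m, angles in rad, forces in N, time in s.
With the tool pointing down it reaches from about 0.35 to 0.9 m from the base axis. Payload 7.2 kg.
Tool frame: the origin (TCP) lies between the finger pads; the fingertips stand 17 mm ahead of it and the grasp point (between the pads) lies 2 mm behind it (r.tcp_to_tips is the distance from the TCP to the fingertips, in m); z points along the fingers, y is the line along which they close (so a half turn about z gives the same grasp; the last joint's range is limited). The gripper opens to 88 mm and grips with 3 to 60 N. Pads are 20 mm wide; open, the fingers measure 115 mm over their backs; the gripper's body (75 mm by 178 mm) begins 61 mm behind the grasp point.
Start: joints at [-1.325, 0.411, -0.013, 1.596, 0.006, 1.134, -0.082], TCP at [0.193, 0.594, 0.24] pointing down, gripper open.
Joint ranges: [-2.95, 2.95], [-0.29, 1.99], [-1.47, 1.44], [0.14, 2.54], [-1.03, 4.17], [0.13, 1.85], [-2.86, 2.86]. Speed limits (rad/s): [2.39, 2.39, 3.01, 3.01, 3.14, 3.14, 3.14].

### API

Orientations are given as a unit quaternion [x, y, z, w].
In Python, from cell import r, imaging, models gives the robot as it stands. The module is installed in compiled form; this text tells all that it offers.
- The arm moves only by the tool step_arm, never from a script. Its argument "motion" is a list of rows, each an object of numbers: "wx", "wy", "wz": the turn, a rotation vector about the tool's x, y, z in degrees; "tx", "ty", "tz": the shift along the tool's x, y, z in cm; "hand": the gripper's target within -1 to 1 (fully open at 1, half-way at 0, shut at -1). A call has 1 to 10 rows; each row is the pose to reach, as a shift and turn from the pose commanded when the call began, along the tool's axes at that moment; what a row does not reach only later rows make up. A row lasts 1/10 s, in which the tool goes at most 50 mm and 8.59 degrees, less where a joint would pass 70% of its speed; a pose out of reach is approached as far as the arm can. A call with a gripper value outside its range is refused whole. The fingers move at their own pace and stop on an object; the grip force is fixed at half the most. Time passes only in rows, so rows that repeat a pose let the fingers close. It gives the time, the measured TCP pose, the force, the opening and the grip force at its end, in the units of the state.
- r.read_state(): the state, without advancing time (a new reading comes with each control period).
- imaging.snapshot(name): name is "scene" or "top" or "wrist"; returns a dict with "pixels" (384x512x3 uint8, red, green, blue), "depth" (384x512 float32, m along the optical axis (not along the pixel's ray), 0 where there is no reading), "K" (3x3 intrinsics, pixels), "R" (3x3) and "t" (3): a world point X has camera coordinates R X + t; the wrist camera has in their place "tool_from_camera" (4x4, takes a point from camera to tool coordinates, whose origin is the TCP and whose axes are the flange's). Camera axes: x right, y down, z forward; pixel columns grow to the right and rows downward; lengths in m; the calibration is good to about 2 mm. A picture is of the moment at which its call begins: read the wrist's pose just before it.
- r.finish_job(): hands the job in; it is judged then, once.
Trained networks look in the newest picture that a camera, given by its name, has taken for a name from the list of things; names that differ only in an ending like _2 or _b are one class to them, and where a whole thing is asked for, a point or a joint stands for the part that bears it (a point fixed in the world has none). Each returns a list of dicts, best first, with "p" (0 to 1); they miss things now and then, are a little off and sometimes report something else, mostly with a low value. They report only what shows in the picture. A call takes as long as a camera call.
- models.look_for(camera, target): "extent" ([left, top, width, height] in pixels, round what is visible of it).
- models.masks_of(camera, target): "mask" (384x512 bool, what is visible of it) and "extent" ([left, top, width, height] in pixels, round what is visible of it).
The state is a dict: "clock": time; "joint_pos": joint angles; "qvel": joint speeds; "tau": joint torques, N m; "tcp_pos": TCP position; "orientation": TCP orientation; "ft_force": force on the tool from outside, world axes, zero at the start; "wrist_torque": the same for the moment, N m; "width": finger opening in m; "grasp_force": force on a finger pad.
Only numpy, scipy, OpenCV 4.12 (cv2) and the standard library are available. Lean on these libraries where they do the work, as an engineer would, in place of code of your own. Each camera call takes 0.05 s, during which the arm holds its last target. There are 200 camera calls.

### The job

The bearing in the open parts tin has to be sealed in. Take the nested pair of lids by the inner lid's stem, lower both together onto the tin and keep hold of the stem until the inner lid's plug is fully home in the mouth; then lift the outer lid alone by its collar, straight up, leaving the inner lid seated, so that I can see the seal is down. Finish while still holding the outer lid level and still in the gripper over the tin, its skirt wholly above the top of the stem, and leave the spark plug and the screwdriver on the bench where they lie.

Things in the scene. Friction and masses are not known exactly. Their poses are not given: they have to be found in the camera images.
- tin: open round bare-steel tin standing upright, fixed to the bench: 94 mm outside diameter, 60 mm high, mouth 88 mm inside diameter, wall 3 mm; a 52 mm bearing, 15 mm high, lies in it. Origin: centre of its underside; z up. It stands near the vice and the lids near the file box, or the other way round
- tin_mouth (a point): centre of the tin's mouth, level with the rim, 60 mm above the tin's origin
- inner_lid: inner lid, loose, 0.18 to 0.35 kg, round, standing upright on the bench under the outer lid. Origin: centre of its underside, z up. Rubber plug 83 mm across (bottom edge 74) 0 to 14 mm up, 2.5 mm play all round in the tin; aluminium flange 96 mm across, 14 to 19 mm; 29 mm hub, 19 to 23 mm; then the stem. Seated, the flange lies on the rim and the origin is 46 mm above the tin's
- stem_head (a point): middle of the inner lid's aluminium stem head, 60 mm above the inner lid's origin: a round upright head 24 mm across, 49 to 73 mm up. While nested the top 26 mm of it stands above the outer lid's collar; grip it there. Lifted by it, the inner lid carries the outer lid on its flange
- outer_lid: outer lid, steel, loose, 0.14 to 0.28 kg, round, lying on the inner lid's flange; nothing fastens the two. Origin: centre of its skirt's lower edge, z up, 4 mm above the inner lid's origin while nested. Skirt 110 mm outside, 104 inside diameter; top plate 15 to 19 mm up; collar round the central hole up to 43 mm. Clear of the stem when lifted 71 mm or more
- collar (a point): middle of the outer lid's upright collar, 31 mm above the outer lid's origin: 44 mm outside diameter, 24 mm tall above the plate, bore 32 mm, through which the stem head passes freely. Grip it from above with the stem between the fingers; while nested the stem's top is 38 mm above this point
- spark_plug_0: grey and white spark plug, 53x62x20 mm, lying in front of the blue file box; a bystander. Origin: centre of its underside
- screwdriver_yellow: screwdriver with a yellow handle, 188 mm long, 22 mm high, lying along the front edge of the bench; a bystander. Origin: centre of its underside

How it is judged:
On the way, in this order (a step that is already met when the one before it is completed fails the run):
1. both lids are lifted off the bench together, held by the inner lid's stem (height (world z) of inner_lid above 0.03 m and contact force between inner_lid and the fingers above 0.5 N and z of outer_lid in the frame of inner_lid below 0.008 m and horizontal distance between outer_lid and inner_lid below 0.006 m), for 0.1 s.
2. the inner lid sits home in the tin's mouth with the outer lid still nested on it (z of inner_lid in the frame of tin below 0.0485 m and horizontal distance between inner_lid and tin below 0.004 m and angle between inner_lid's own z axis and vertical below 0.04 rad and z of outer_lid in the frame of inner_lid below 0.008 m and horizontal distance between outer_lid and inner_lid below 0.006 m), for 0.2 s.
At the end, for the whole second after the job is handed in: Inner lid seated (within 2.5 mm of home, 4 mm of centre, 0.04 rad of level). Outer lid held still by the fingers, touching neither inner lid nor tin, within 50 mm of the tin's axis and 0.17 rad of level, its lower edge above the stem's top (origin over 74 mm above the inner lid's) (z of inner_lid in the frame of tin below 0.0485 m and horizontal distance between inner_lid and tin below 0.004 m and angle between inner_lid's own z axis and vertical below 0.04 rad and z of outer_lid in the frame of inner_lid above 0.074 m and horizontal distance between outer_lid and tin below 0.05 m and angle between outer_lid's own z axis and vertical below 0.17 rad and linear speed of outer_lid below 0.02 m/s and contact force between outer_lid and the fingers above 1 N and contact force between outer_lid and inner_lid below 0.05 N and contact force between outer_lid and tin below 0.05 N); the arm keeps its last pose, push and grip.
It fails at once if the inner lid is more than 6 mm above its seat with no finger on it (dropped, or pulled out with the outer lid) (z of inner_lid in the frame of tin above 0.052 m and contact force between inner_lid and the fingers below 0.02 N).
It fails at once if the outer lid is lifted more than 8 mm off the inner lid while the inner lid is not seated in the tin (z of outer_lid in the frame of inner_lid above 0.012 m and (z of inner_lid in the frame of tin above 0.05 m or horizontal distance between inner_lid and tin above 0.006 m)).
It fails at once if the spark plug or the screwdriver is moved more than 30 mm (distance of any of spark_plug_0, screwdriver_yellow from where it was at the start of the episode above 0.03 m).
It also fails if it takes over 45 s, if anything falls off the work surface, if the arm or the gripper's body presses on something with over 40 N, if the wrist force passes 120 N, or if a joint passes its speed limit or range.

## Working session

There is one attempt and no reset: what is moved stays moved. The work goes in short steps, Python scripts to look and compute and a tool call to move; the robot and the scene stay as the last step left them, time stands still between calls to the robot, and variables do not carry over. Pictures are saved under pics/ and viewed, at most 10 in all, crops included, and the job is handed in when it is done.

Besides the shell and the picture viewer there is one more tool, called after "Request:" as name(argument=value, ...) on one line, values as JSON. step_arm: Moves the arm, as the interface text tells. Its arguments: {"type":"object","properties":{"motion":{"type":"array","items":{"type":"object","properties":{"wx":{"type":"number"},"wy":{"type":"number"},"wz":{"type":"number"},"tx":{"type":"number"},"ty":{"type":"number"},"tz":{"type":"number"},"hand":{"type":"number"}}}}},"required":["motion"]}

```bash
mkdir -p pics; cat > h.py <<'E'
import numpy as np, cv2
from cell import r, imaging, models
from scipy.spatial.transform import Rotation as Ro
def snap(n):
    s=r.read_state(); d=imaging.snapshot(n)
    if n=="wrist":
        T=d["tool_from_camera"]; R=Ro.from_quat(s["orientation"]).as_matrix()
        d["Rw"]=R@T[:3,:3]; d["tw"]=R@T[:3,3]+np.array(s["tcp_pos"])
    else: d["Rw"]=d["R"].T; d["tw"]=-d["R"].T@d["t"]
    v,u=np.mgrid[:384,:512]; K=d["K"]; z=d["depth"]
    P=np.stack([(u-K[0,2])/K[0,0]*z,(v-K[1,2])/K[1,1]*z,z],-1)
    d["P"]=P@d["Rw"].T+d["tw"]; d["P"][z==0]=np.nan
    return d
E
cat > a.py <<'E'
from h import *
s=r.read_state(); print({k:np.round(v,3) for k,v in s.items()}); print(Ro.from_quat(s["orientation"]).as_matrix().round(3))
im=[]
for n in ["top","scene"]:
    d=snap(n); im.append(d["pixels"].copy())
    print(n,d["tw"].round(3))
    for t in ["tin","inner_lid","outer_lid","spark_plug_0","screwdriver_yellow"]:
        for m in models.masks_of(n,t)[:2]:
            p=d["P"][m["mask"]]; p=p[~np.isnan(p[:,0])]
            print(n,t,round(m["p"],2),m["extent"],len(p),np.percentile(p,[1,50,99],axis=0).round(3).tolist() if len(p) else None)
cv2.imwrite("pics/1.png",cv2.resize(np.vstack(im)[...,::-1],None,fx=.78,fy=.78))
E
python3 a.py
```

```text
{'clock': np.float64(0.0), 'joint_pos': array([-1.325,  0.412, -0.013,  1.597,  0.006,  1.134, -0.082]), 'qvel': array([ 0.002,  0.   , -0.002, -0.002,  0.002, -0.001,  0.001]), 'tau': array([-0.0000e+00, -5.8796e+01,  6.4200e-01, -2.9107e+01, -5.4000e-02,
        1.8000e-02,  0.0000e+00]), 'tcp_pos': array([0.193, 0.594, 0.239]), 'orientation': array([ 0.156,  0.988, -0.001, -0.   ]), 'ft_force': array([ 0.603, -0.477,  0.765]), 'wrist_torque': array([-0.01 , -0.031,  0.001]), 'grasp_force': np.float64(0.0), 'width': np.float64(0.088)}
[[-0.951  0.309 -0.   ]
 [ 0.309  0.951 -0.001]
 [-0.    -0.002 -1.   ]]
top [ 0.303 -0.165  0.911]
top tin 0.98 [221.4, 150.0, 41.1, 44.6] 1036 [[0.463, -0.178, 0.001], [0.525, -0.133, 0.01], [0.554, -0.089, 0.063]]
top inner_lid 0.56 [314.4, 185.3, 18.7, 13.9] 137 [[0.444, -0.325, 0.022], [0.453, -0.31, 0.072], [0.466, -0.301, 0.077]]
top outer_lid 0.78 [298.5, 169.0, 49.7, 48.8] 1606 [[0.404, -0.363, 0.011], [0.45, -0.31, 0.024], [0.507, -0.261, 0.049]]
top outer_lid 0.71 [156.0, 204.2, 26.1, 19.1] 152 [[0.393, 0.013, -0.001], [0.408, 0.041, 0.016]
[... 367 characters left out ...]
.521, -0.131, 0.009], [0.554, -0.088, 0.063]]
scene [-0.162 -0.556  0.5  ]
scene tin 0.83 [223.1, 173.1, 49.3, 48.0] 2248 [[0.461, -0.179, 0.002], [0.493, -0.136, 0.037], [0.573, -0.073, 0.062]]
scene inner_lid 0.54 [313.8, 214.1, 17.9, 19.9] 294 [[0.441, -0.323, 0.041], [0.447, -0.314, 0.065], [0.464, -0.301, 0.076]]
scene outer_lid 0.96 [288.2, 226.1, 66.1, 43.1] 2302 [[0.4, -0.365, 0.008], [0.435, -0.323, 0.024], [0.502, -0.261, 0.049]]
scene spark_plug_0 0.73 [128.1, 196.5, 35.9, 11.3] 244 [[0.391, 0.009, 0.0], [0.408, 0.038, 0.014], [0.439, 0.065, 0.023]]
scene screwdriver_yellow 0.66 [179.7, 228.9, 86.5, 48.4] 817 [[0.342, -0.266, 0.001], [0.354, -0.152, 0.017], [0.372, -0.087, 0.025]]
```

View pics/1.png

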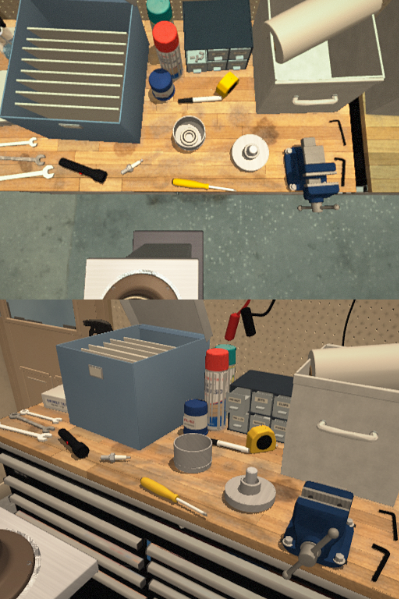

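```bash
cat > b.py <<'E'
from h import *
from scipy.optimize import least_squares
def circ(p,R):
    f=least_squares(lambda c:np.hypot(p[:,0]-c[0],p[:,1]-c[1])-R,p.mean(0)[:2],loss="soft_l1",f_scale=.001); return f.x.round(4),len(p)
def near(P,c,rad,z0,z1):
    p=P.reshape(-1,3); k=(np.hypot(p[:,0]-c[0],p[:,1]-c[1])<rad)&(p[:,2]>z0)&(p[:,2]<z1); return p[k]
if __name__=="__main__":
  for n in ["top","scene"]:
    d=snap(n);P=d["P"]
    p=near(P,(.51,-.134),.07,.052,.07); print(n,"rim",circ(p,.0455),np.median(p[:,2]), (np.percentile(p,[2,98],axis=0)).round(3).tolist())
    p=near(P,(.453,-.312),.03,.068,.085); print(n,"stemtop mean",p.mean(0).round(4),((p.max(0)+p.min(0))/2).round(4),len(p))
    p=near(P,(.453,-.312),.07,.017,.03); print(n,"plate",((np.percentile(p,1,axis=0)+np.percentile(p,99,axis=0))/2).round(4),np.median(p[:,2]))
    p=P.reshape(-1,3); k=(p[:,2]>.1)&(abs(p[:,0]-.48)<.3)&(abs(p[:,1]+.22)<.3); q=p[k]
    print("tall",len(q), np.percentile(q,[1,50,99],axis=0).round(2).tolist() if len(q) else 0)
E
python3 b.py
```

```text
top rim (array([ 0.5091, -0.1332]), 221) 0.059783144744012584 [[0.464, -0.178, 0.053], [0.555, -0.088, 0.063]]
top stemtop mean [ 0.4552 -0.3122  0.0732] [ 0.4551 -0.3123  0.0727] 95
top plate [ 0.4553 -0.3126  0.0237] 0.023689325770035796
tall 23074 [[0.34, -0.51, 0.1], [0.68, -0.33, 0.2], [0.78, 0.08, 0.29]]
scene rim (array([ 0.5078, -0.1324]), 516) 0.05789368693432609 [[0.462, -0.178, 0.052], [0.553, -0.087, 0.062]]
scene stemtop mean [ 0.4514 -0.3127  0.0729] [ 0.4536 -0.3117  0.072 ] 128
scene plate [ 0.4522 -0.3129  0.0229] 0.02419580180614464
tall 32099 [[0.33, -0.52, 0.1], [0.58, -0.39, 0.18], [0.77, 0.07, 0.32]]
```

The pictures show the tin at about (190,133) in the top view, the nested lids at (250,152) with the vice to their right, and the file box on the left. The measured heights (60, 73 and 24 mm) match the given sizes. Next I'll check clearance to choose a yaw.

```bash
cat > c.py <<'E'
from h import *
P=np.vstack([snap(n)["P"].reshape(-1,3) for n in ["top","scene"]]); P=P[~np.isnan(P[:,0])]
P=P[(P[:,2]>.02)&(P[:,2]<.5)]
for nm,c,own in [("lid",(.4545,-.3125),.065),("tin",(.509,-.133),.055)]:
    d=P[:,:2]-c; far=np.hypot(*d.T)>own
    for a in range(-90,90,15):
        u=np.array([np.cos(np.radians(a)),np.sin(np.radians(a))]); s=d@u; t=d@[-u[1],u[0]]
        k=far&(abs(s)<.105)&(abs(t)<.055); f=far&(abs(s)<.07)&(abs(t)<.025)
        print(nm,a,"body max z",np.percentile(P[k,2],99.5).round(3) if k.any() else 0,"finger",P[f,2].max().round(3) if f.any() else 0)
    k=far&(P[:,2]>.1); i=np.argmin(np.hypot(*d[k].T)); print("nearest tall",P[k][i].round(3))
k=(P[:,2]>.03)&(P[:,1]<-.38)&(P[:,1]>-.6)&(P[:,0]<.52)&(P[:,0]>.25); print("vice",np.percentile(P[k],[0.5,50,99.5],axis=0).round(3).tolist())
E
python3 c.py
```

```text
lid -90 body max z 0 finger 0
lid -75 body max z 0 finger 0
lid -60 body max z 0.024 finger 0
lid -45 body max z 0 finger 0
lid -30 body max z 0 finger 0
lid -15 body max z 0 finger 0
lid 0 body max z 0 finger 0
lid 15 body max z 0 finger 0
lid 30 body max z 0 finger 0
lid 45 body max z 0 finger 0
lid 60 body max z 0 finger 0
lid 75 body max z 0.023 finger 0
nearest tall [ 0.573 -0.339  0.243]
tin -90 body max z 0 finger 0
tin -75 body max z 0 finger 0
tin -60 body max z 0 finger 0
tin -45 body max z 0 finger 0
tin -30 body max z 0 finger 0
tin -15 body max z 0 finger 0
tin 0 body max z 0 finger 0
tin 15 body max z 0 finger 0
tin 30 body max z 0 finger 0
tin 45 body max z 0 finger 0
tin 60 body max z 0 finger 0
tin 75 body max z 0 finger 0
nearest tall [0.51  0.014 0.163]
vice [[0.283, -0.52, 0.031], [0.339, -0.478, 0.105], [0.485, -0.437, 0.126]]
```

Request:
step_arm(motion=[{"tz": -5},{"tz": -10},{"tz": -15},{"tz": -18,"wz": 8},{"tx": -35,"ty": -40.6,"tz": -18,"wz": 86},{"tx": -35,"ty": -40.6,"tz": -18,"wz": 86},{"tx": -35,"ty": -40.6,"tz": -18,"wz": 86},{"tx": -35,"ty": -40.6,"tz": -18,"wz": 86},{"tx": -35,"ty": -40.6,"tz": -18,"wz": 86},{"tx": -35,"ty": -40.6,"tz": -18,"wz": 86}])

```text
invalid input
```

```bash
cat > g.py <<'E'
import sys
from h import *
# target: x y z closing-azimuth(deg), tool down -> move in tool axes
x,y,z,a=map(float,sys.argv[1:5]); s=r.read_state(); R=Ro.from_quat(s["orientation"]).as_matrix(); a=np.radians(a)
yt=np.array([np.cos(a),np.sin(a),0]); zt=np.array([0,0,-1.]); G=np.stack([np.cross(yt,zt),yt,zt],1)
print("t",s["clock"].round(2),"tcp",s["tcp_pos"].round(4),"tool y az",np.degrees(np.arctan2(R[1,1],R[0,1])).round(1),"j",s["joint_pos"].round(2),"w",s["width"].round(4),"f",s["ft_force"].round(1),s["grasp_force"].round(1))
print("cm",(R.T@(np.array([x,y,z])-s["tcp_pos"])*100).round(2),"deg",np.degrees(Ro.from_matrix(R.T@G).as_rotvec()).round(2))
E
python3 g.py .4545 -.3125 .24 -90
```

```text
Traceback (most recent call last):
  File "g.py", line 6, in <module>
    print("t",s["clock"].round(2),"tcp",s["tcp_pos"].round(4),"tool y az",np.degrees(np.arctan2(R[1,1],R[0,1])).round(1),"j",s["joint_pos"].round(2),"w",s["width"].round(4),"f",s["ft_force"].round(1),s["grasp_force"].round(1))
              ^^^^^^^^^^^^^^^^
AttributeError: 'float' object has no attribute 'round'
```

```bash
sed -i 's/s=r.read_state();/s={k:np.array(v) for k,v in r.read_state().items()};/' g.py; python3 g.py .4545 -.3125 .24 -90
```

```text
t 0.8 tcp [0.1929 0.5945 0.2397] tool y az 72.0 j [-1.33  0.41 -0.01  1.6   0.01  1.13 -0.08] w 0.088 f [-0.1  0.2  0.4] 0.0
cm [-5.287e+01 -7.820e+01 -4.000e-02] deg [  0.    -0.   162.02]
```

Request:
step_arm(motion=[{"tx": 0,"ty": 0,"tz": -5,"wx": 0,"wy": 0,"wz": 0,"hand": 1},{"tx": 0,"ty": 0,"tz": -10,"wx": 0,"wy": 0,"wz": 0,"hand": 1},{"tx": 0,"ty": 0,"tz": -15,"wx": 0,"wy": 0,"wz": 0,"hand": 1},{"tx": 0,"ty": 0,"tz": -18,"wx": 0,"wy": 0,"wz": 8,"hand": 1},{"tx": -35,"ty": -40.6,"tz": -18,"wx": 0,"wy": 0,"wz": 86,"hand": 1},{"tx": -35,"ty": -40.6,"tz": -18,"wx": 0,"wy": 0,"wz": 86,"hand": 1},{"tx": -35,"ty": -40.6,"tz": -18,"wx": 0,"wy": 0,"wz": 86,"hand": 1},{"tx": -35,"ty": -40.6,"tz": -18,"wx": 0,"wy": 0,"wz": 86,"hand": 1},{"tx": -35,"ty": -40.6,"tz": -18,"wx": 0,"wy": 0,"wz": 86,"hand": 1},{"tx": -35,"ty": -40.6,"tz": -18,"wx": 0,"wy": 0,"wz": 86,"hand": 1}])

```text
clock: 1.8
tcp_pos: [0.3095, 0.3158, 0.4198]
orientation: [0.629, 0.778, 0.0, -0.0]
ft_force: [0.8, 0.4, 0.3]
width: 0.0879
grasp_force: 0.0
```

```bash
python3 g.py .4545 -.3125 .30 -90
```

```text
t 1.8 tcp [0.3095 0.3158 0.4198] tool y az 12.1 j [-1.15 -0.03  0.24  1.73  0.01  1.45 -0.7 ] w 0.0879 f [0.8 0.4 0.3] 0.0
cm [-64.48   1.    11.93] deg [-3.000e-02 -5.000e-02  1.021e+02]
```

Request:
step_arm(motion=[{"tx": -64.5,"ty": 1,"tz": 0,"wx": 0,"wy": 0,"wz": 102,"hand": 1},{"tx": -64.5,"ty": 1,"tz": 0,"wx": 0,"wy": 0,"wz": 102,"hand": 1},{"tx": -64.5,"ty": 1,"tz": 0,"wx": 0,"wy": 0,"wz": 102,"hand": 1},{"tx": -64.5,"ty": 1,"tz": 0,"wx": 0,"wy": 0,"wz": 102,"hand": 1},{"tx": -64.5,"ty": 1,"tz": 0,"wx": 0,"wy": 0,"wz": 102,"hand": 1},{"tx": -64.5,"ty": 1,"tz": 0,"wx": 0,"wy": 0,"wz": 102,"hand": 1},{"tx": -64.5,"ty": 1,"tz": 0,"wx": 0,"wy": 0,"wz": 102,"hand": 1},{"tx": -64.5,"ty": 1,"tz": 0,"wx": 0,"wy": 0,"wz": 102,"hand": 1},{"tx": -64.5,"ty": 1,"tz": 0,"wx": 0,"wy": 0,"wz": 102,"hand": 1},{"tx": -64.5,"ty": 1,"tz": 0,"wx": 0,"wy": 0,"wz": 102,"hand": 1}])

```text
clock: 2.8
tcp_pos: [0.4243, -0.1709, 0.4202]
orientation: [0.99, 0.141, 0.001, -0.0]
ft_force: [1.1, -0.1, -0.1]
width: 0.0879
grasp_force: 0.0
```

```bash
python3 g.py .4545 -.3125 .24 -90
```

```text
t 2.8 tcp [ 0.4243 -0.1709  0.4202] tool y az -73.8 j [-0.6  -0.05  0.86  1.72  0.04  1.45 -1.03] w 0.0879 f [ 1.1 -0.1 -0.1] 0.0
cm [-1.08 14.44 18.01] deg [-0.04 -0.13 16.17]
```

Request:
step_arm(motion=[{"tx": -1.1,"ty": 14.4,"tz": 0,"wx": 0,"wy": -0.1,"wz": 16.2,"hand": 1},{"tx": -1.1,"ty": 14.4,"tz": 0,"wx": 0,"wy": -0.1,"wz": 16.2,"hand": 1},{"tx": -1.1,"ty": 14.4,"tz": 4,"wx": 0,"wy": -0.1,"wz": 16.2,"hand": 1},{"tx": -1.1,"ty": 14.4,"tz": 18,"wx": 0,"wy": -0.1,"wz": 16.2,"hand": 1},{"tx": -1.1,"ty": 14.4,"tz": 18,"wx": 0,"wy": -0.1,"wz": 16.2,"hand": 1},{"tx": -1.1,"ty": 14.4,"tz": 18,"wx": 0,"wy": -0.1,"wz": 16.2,"hand": 1},{"tx": -1.1,"ty": 14.4,"tz": 18,"wx": 0,"wy": -0.1,"wz": 16.2,"hand": 1},{"tx": -1.1,"ty": 14.4,"tz": 18,"wx": 0,"wy": -0.1,"wz": 16.2,"hand": 1}])

```text
clock: 3.6
tcp_pos: [0.4549, -0.3102, 0.2406]
orientation: [1.0, 0.002, -0.001, 0.0]
ft_force: [0.1, -0.1, -0.1]
width: 0.0874
grasp_force: 0.0
```

```bash
cat > d.py <<'E'
from b import *
d=snap("wrist");P=d["P"]; cv2.imwrite("pics/w.png",d["pixels"][...,::-1])
p=near(P,(.4545,-.3125),.03,.066,.085); print("stem",p.mean(0).round(4),((p.max(0)+p.min(0))/2).round(4),len(p))
p=near(P,(.4545,-.3125),.07,.018,.03); print("plate",((np.percentile(p,1,axis=0)+np.percentile(p,99,axis=0))/2).round(4),np.ptp(p,axis=0).round(3),len(p))
p=near(P,(.4545,-.3125),.03,.04,.055); print("collar",p.mean(0).round(4),circ(p,.019))
for t in ["inner_lid","outer_lid"]: print([(round(m["p"],2),m["extent"]) for m in models.look_for("wrist",t)[:2]])
E
python3 d.py; python3 g.py .4545 -.3125 .067 -90
```

```text
stem [ 0.4552 -0.3118  0.0726] [ 0.4544 -0.3116  0.0706] 361
plate [ 0.4547 -0.3123  0.0242] [0.109 0.109 0.012] 4794
collar [ 0.4583 -0.3123  0.0467] (array([ 0.4541, -0.3122]), 475)
[(0.59, [242.7, 163.0, 25.7, 26.9])]
[(0.78, [211.5, 126.1, 87.2, 83.8])]
t 3.75 tcp [ 0.4561 -0.3106  0.2423] tool y az -89.7 j [-0.22  0.39  0.97  1.82 -0.36  1.11 -0.69] w 0.0877 f [ 0.6  1.  -0.2] 0.0
cm [-0.2   0.16 17.53] deg [ 0.1  -0.12  0.33]
```

Request:
step_arm(motion=[{"tx": 0,"ty": 0.1,"tz": 5,"wx": 0,"wy": 0,"wz": 0,"hand": 1},{"tx": 0,"ty": 0.1,"tz": 10,"wx": 0,"wy": 0,"wz": 0,"hand": 1},{"tx": 0,"ty": 0.1,"tz": 13,"wx": 0,"wy": 0,"wz": 0,"hand": 1},{"tx": 0,"ty": 0.1,"tz": 15,"wx": 0,"wy": 0,"wz": 0,"hand": 1},{"tx": 0,"ty": 0.1,"tz": 16.5,"wx": 0,"wy": 0,"wz": 0,"hand": 1},{"tx": 0,"ty": 0.1,"tz": 16.5,"wx": 0,"wy": 0,"wz": 0,"hand": 1},{"tx": 0,"ty": 0.1,"tz": 16.5,"wx": 0,"wy": 0,"wz": 0,"hand": 1}])

```text
clock: 4.45
tcp_pos: [0.4556, -0.3114, 0.076]
orientation: [1.0, 0.003, 0.0, 0.001]
ft_force: [0.5, -0.1, -0.3]
width: 0.0876
grasp_force: 0.0
```

```bash
for i in 1 2 3; do python3 g.py .4545 -.312 .068 -90; done; cat > e.py <<'E'
from h import *
d=snap("scene"); w=snap("wrist")
cv2.imwrite("pics/2.png",np.vstack([cv2.resize(d["pixels"][150:290,220:420],(600,420)),cv2.resize(w["pixels"],(240,180)) if 0 else np.hstack([cv2.resize(w["pixels"],(240,180)),np.zeros((180,360,3),np.uint8)])])[...,::-1])
E
python3 e.py
```

```text
t 4.45 tcp [ 0.4556 -0.3114  0.076 ] tool y az -89.7 j [-0.06  0.61  0.78  1.97 -0.59  0.81 -0.51] w 0.0876 f [ 0.5 -0.1 -0.3] 0.0
cm [-0.11  0.06  0.8 ] deg [ 0.06 -0.01  0.32]
t 4.45 tcp [ 0.4556 -0.3114  0.076 ] tool y az -89.7 j [-0.06  0.61  0.78  1.97 -0.59  0.81 -0.51] w 0.0876 f [ 0.5 -0.1 -0.3] 0.0
cm [-0.11  0.06  0.8 ] deg [ 0.06 -0.01  0.32]
t 4.45 tcp [ 0.4556 -0.3114  0.076 ] tool y az -89.7 j [-0.06  0.61  0.78  1.97 -0.59  0.81 -0.51] w 0.0876 f [ 0.5 -0.1 -0.3] 0.0
cm [-0.11  0.06  0.8 ] deg [ 0.06 -0.01  0.32]
```

View pics/2.png

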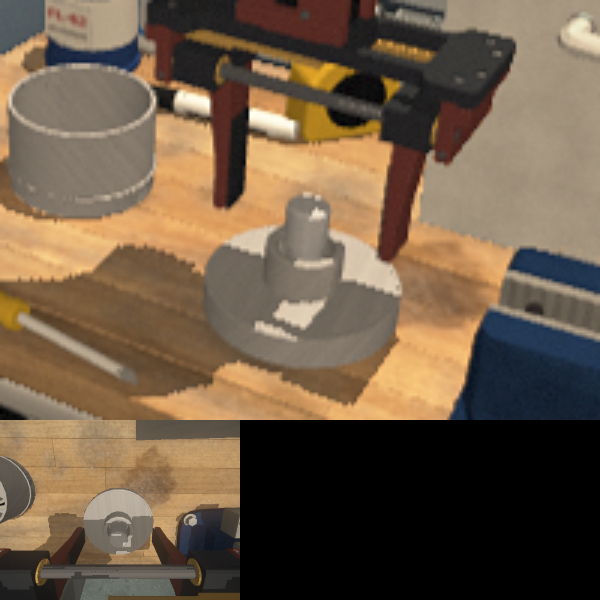

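The picture shows the open fingers straddling the stem, with tips near (230,205) and (395,255) and the stem top at (307,200), so they are centred. I'll go down 0.9 cm and close.

Request:
step_arm(motion=[{"tx": -0.1,"ty": 0.05,"tz": 0.9,"wx": 0,"wy": 0,"wz": 0.3,"hand": 1},{"tx": -0.1,"ty": 0.05,"tz": 0.9,"wx": 0,"wy": 0,"wz": 0.3,"hand": 1},{"tx": -0.1,"ty": 0.05,"tz": 0.9,"wx": 0,"wy": 0,"wz": 0.3,"hand": -1},{"tx": -0.1,"ty": 0.05,"tz": 0.9,"wx": 0,"wy": 0,"wz": 0.3,"hand": -1},{"tx": -0.1,"ty": 0.05,"tz": 0.9,"wx": 0,"wy": 0,"wz": 0.3,"hand": -1},{"tx": -0.1,"ty": 0.05,"tz": 0.9,"wx": 0,"wy": 0,"wz": 0.3,"hand": -1},{"tx": -0.1,"ty": 0.05,"tz": 0.9,"wx": 0,"wy": 0,"wz": 0.3,"hand": -1},{"tx": -0.1,"ty": 0.05,"tz": 0.9,"wx": 0,"wy": 0,"wz": 0.3,"hand": -1},{"tx": -0.1,"ty": 0.05,"tz": 0.9,"wx": 0,"wy": 0,"wz": 0.3,"hand": -1},{"tx": -0.1,"ty": 0.05,"tz": 0.9,"wx": 0,"wy": 0,"wz": 0.3,"hand": -1}])

```text
clock: 5.55
tcp_pos: [0.4536, -0.3113, 0.0656]
orientation: [1.0, 0.0, -0.001, 0.0]
ft_force: [0.0, 0.2, -0.8]
width: 0.0276
grasp_force: 0.0
```

```bash
python3 g.py .4545 -.312 .068 -90
```

```text
t 5.55 tcp [ 0.4536 -0.3113  0.0656] tool y az -90.0 j [-0.05  0.62  0.77  1.97 -0.6   0.79 -0.5 ] w 0.0276 f [ 0.   0.2 -0.8] 0.0
cm [ 0.09  0.07 -0.24] deg [0.01 0.1  0.01]
```

Request:
step_arm(motion=[{"tx": 0,"ty": 0,"tz": 0,"wx": 0,"wy": 0,"wz": 0,"hand": -1},{"tx": 0,"ty": 0,"tz": 0,"wx": 0,"wy": 0,"wz": 0,"hand": -1},{"tx": 0,"ty": 0,"tz": 0,"wx": 0,"wy": 0,"wz": 0,"hand": -1},{"tx": 0,"ty": 0,"tz": 0,"wx": 0,"wy": 0,"wz": 0,"hand": -1}])

```text
clock: 5.95
tcp_pos: [0.4536, -0.3113, 0.0656]
orientation: [1.0, 0.0, -0.001, 0.0]
ft_force: [-0.1, -0.5, 0.8]
width: 0.0231
grasp_force: 30.0
```

Request:
step_arm(motion=[{"tx": 0,"ty": 0,"tz": -0.5,"wx": 0,"wy": 0,"wz": 0,"hand": -1},{"tx": 0,"ty": 0,"tz": -1.5,"wx": 0,"wy": 0,"wz": 0,"hand": -1},{"tx": 0,"ty": 0,"tz": -3,"wx": 0,"wy": 0,"wz": 0,"hand": -1},{"tx": 0,"ty": 0,"tz": -5,"wx": 0,"wy": 0,"wz": 0,"hand": -1},{"tx": 0,"ty": 0,"tz": -7,"wx": 0,"wy": 0,"wz": 0,"hand": -1},{"tx": 0,"ty": 0,"tz": -9,"wx": 0,"wy": 0,"wz": 0,"hand": -1},{"tx": 0,"ty": 0,"tz": -10,"wx": 0,"wy": 0,"wz": 0,"hand": -1},{"tx": 0,"ty": 0,"tz": -10,"wx": 0,"wy": 0,"wz": 0,"hand": -1}])

```text
clock: 6.75
tcp_pos: [0.4545, -0.3118, 0.1674]
orientation: [1.0, 0.0, 0.001, 0.001]
ft_force: [0.4, -1.0, -5.5]
width: 0.0233
grasp_force: 30.0
```

```bash
python3 g.py .509 -.133 .166 -90
```

```text
t 6.75 tcp [ 0.4545 -0.3118  0.1674] tool y az -90.0 j [-0.15  0.48  0.9   1.9  -0.46  0.97 -0.61] w 0.0233 f [ 0.4 -1.  -5.5] 30.0
cm [  5.46 -17.88   0.12] deg [ 0.07 -0.07  0.02]
```

Request:
step_arm(motion=[{"tx": 0.6,"ty": -2,"tz": 0,"wx": 0,"wy": 0,"wz": 0,"hand": -1},{"tx": 1.5,"ty": -5,"tz": 0,"wx": 0,"wy": 0,"wz": 0,"hand": -1},{"tx": 2.5,"ty": -8.5,"tz": 0,"wx": 0,"wy": 0,"wz": 0,"hand": -1},{"tx": 3.6,"ty": -12,"tz": 0,"wx": 0,"wy": 0,"wz": 0,"hand": -1},{"tx": 4.6,"ty": -15,"tz": 0,"wx": 0,"wy": 0,"wz": 0,"hand": -1},{"tx": 5.2,"ty": -17,"tz": 0,"wx": 0,"wy": 0,"wz": 0,"hand": -1},{"tx": 5.45,"ty": -17.9,"tz": 0,"wx": 0,"wy": 0,"wz": 0,"hand": -1},{"tx": 5.45,"ty": -17.9,"tz": 0,"wx": 0,"wy": 0,"wz": 0,"hand": -1},{"tx": 5.45,"ty": -17.9,"tz": 0,"wx": 0,"wy": 0,"wz": 0,"hand": -1}])

```text
clock: 7.65
tcp_pos: [0.5076, -0.1335, 0.1654]
orientation: [1.0, -0.0, -0.001, 0.0]
ft_force: [0.4, -1.3, -5.2]
width: 0.0232
grasp_force: 30.0
```

```bash
python3 g.py .509 -.133 .166 -90; cat > f.py <<'E'
from b import *
im=[]
for n in ["scene","top","wrist"]:
    d=snap(n);P=d["P"]; im.append(d["pixels"])
    p=near(P,(.509,-.133),.056,.112,.128); print(n,"plate ring",len(p),p.mean(0).round(4) if len(p) else 0,(np.percentile(p,[1,99],axis=0)).round(4).tolist() if len(p) else 0)
    if n!="wrist":
        p=near(P,(.509,-.133),.062,.10,.12); q=p[np.hypot(p[:,0]-.509,p[:,1]+.133)>.045]
        print("skirt", circ(q,.055) if len(q)>20 else len(q), np.percentile(q[:,2],[1,99]).round(4) if len(q) else 0)
        p=near(P,(.509,-.133),.055,.03,.065); print("tin wall",circ(p,.047) if len(p)>20 else len(p))
a=cv2.resize(im[0][120:260,190:350],(480,420)); b=cv2.resize(im[2],(480,360)) ; a=cv2.resize(a,(411,360))
c=np.hstack([a,cv2.resize(im[2],(380,285)).copy() if 0 else cv2.resize(im[2],(389,360))]); cv2.imwrite("pics/3.png",c[...,::-1])
E
python3 f.py
```

```text
t 7.65 tcp [ 0.5076 -0.1335  0.1654] tool y az -90.0 j [-0.54  0.45  0.92  1.96 -0.44  0.95 -0.97] w 0.0232 f [ 0.4 -1.3 -5.2] 30.0
cm [ 0.14 -0.05 -0.06] deg [ 0.06  0.12 -0.04]
scene plate ring 1080 [ 0.4921 -0.1418  0.123 ] [[0.4544, -0.1873, 0.1129], [0.5579, -0.0843, 0.1269]]
skirt (array([ 0.5094, -0.1347]), 439) [0.1052 0.1199]
tin wall (array([ 0.5081, -0.132 ]), 1301)
top plate ring 911 [ 0.4823 -0.1368  0.1231] [[0.4553, -0.1851, 0.115], [0.5239, -0.0858, 0.1274]]
skirt (array([ 0.5099, -0.1365]), 58) [0.1031 0.1196]
tin wall (array([ 0.5101, -0.1331]), 66)
wrist plate ring 12054 [ 0.5228 -0.1353  0.1228] [[0.457, -0.1862, 0.1181], [0.5615, -0.0839, 0.1252]]
```

View pics/3.png

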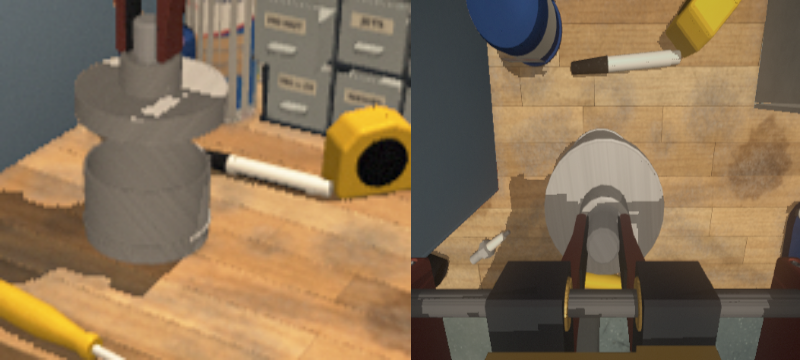

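The picture shows the nested pair hanging level just above the tin, with the plate at about (150,95) and the tin rim at about (148,160). I'll refine the lateral offset before lowering.

```bash
cat > k.py <<'E'
from b import *
s=[]
for n in ["scene","top"]:
    rows=[]
    for i in range(3):
        d=snap(n);P=d["P"]
        o=[]
        m=models.masks_of(n,"inner_lid")
        st=near(P[m[0]["mask"]],(.508,-.134),.022,.148,.171) if m else np.zeros((0,3))
        o.append(circ(st,.012)[0] if len(st)>15 else [np.nan]*2)
        co=near(P,(.508,-.134),.026,.127,.144); o.append(circ(co,.022)[0] if len(co)>15 else [np.nan]*2)
        q=near(P,(.508,-.134),.064,.105,.119); q=q[np.hypot(q[:,0]-.508,q[:,1]+.134)>.048]; o.append(circ(q,.055)[0])
        t=near(P,(.509,-.133),.055,.01,.052); t=t[np.hypot(t[:,0]-.509,t[:,1]+.133)>.042]; o.append(circ(t,.047)[0])
        rows.append(np.r_[tuple(o)]); s.append(r.read_state()["tcp_pos"])
    print(n,"stem,collar,skirt,tin",np.round(rows,4).tolist(),len(st),len(co),len(q),len(t))
print(np.round(s,4).tolist())
E
python3 k.py
```

```text
scene stem,collar,skirt,tin [[0.5099, -0.1342, 0.5095, -0.1348, 0.5094, -0.1351, 0.5081, -0.1321], [0.5099, -0.1334, 0.5096, -0.1346, 0.5097, -0.1345, 0.5082, -0.1321], [0.51, -0.1332, 0.5098, -0.134, 0.5098, -0.134, 0.5082, -0.132]] 111 220 404 1525
top stem,collar,skirt,tin [[0.5108, -0.1342, 0.4788, -0.1344, 0.5106, -0.1353, 0.5099, -0.133], [nan, nan, 0.5115, -0.1359, 0.5105, -0.1351, 0.5099, -0.1331], [0.5109, -0.1339, 0.4784, -0.1344, 0.5106, -0.1351, 0.5099, -0.1331]] 22 64 53 127
[[0.5079, -0.1334, 0.1656], [0.508, -0.133, 0.1655], [0.5081, -0.1326, 0.1655], [0.5082, -0.1324, 0.1655], [0.5082, -0.1323, 0.1655], [0.5082, -0.1322, 0.1655]]
```

Request:
step_arm(motion=[{"tx": -0.13,"ty": -0.12,"tz": 0.8,"wx": 0,"wy": 0,"wz": 0,"hand": -1},{"tx": -0.13,"ty": -0.12,"tz": 1.8,"wx": 0,"wy": 0,"wz": 0,"hand": -1},{"tx": -0.13,"ty": -0.12,"tz": 2.6,"wx": 0,"wy": 0,"wz": 0,"hand": -1},{"tx": -0.13,"ty": -0.12,"tz": 3.2,"wx": 0,"wy": 0,"wz": 0,"hand": -1},{"tx": -0.13,"ty": -0.12,"tz": 3.6,"wx": 0,"wy": 0,"wz": 0,"hand": -1},{"tx": -0.13,"ty": -0.12,"tz": 3.6,"wx": 0,"wy": 0,"wz": 0,"hand": -1},{"tx": -0.13,"ty": -0.12,"tz": 3.6,"wx": 0,"wy": 0,"wz": 0,"hand": -1},{"tx": -0.13,"ty": -0.12,"tz": 3.6,"wx": 0,"wy": 0,"wz": 0,"hand": -1}])

```text
clock: 9.2
tcp_pos: [0.5071, -0.1312, 0.1298]
orientation: [1.0, 0.0, -0.001, 0.0]
ft_force: [-0.5, -0.2, -5.2]
width: 0.0234
grasp_force: 30.0
```

```bash
sed -e 's/\.148,\.171/.113,.135/; s/\.127,\.144/.092,.107/; s/\.105,\.119/.070,.083/; s/\.508,-\.134/.508,-.133/g' k.py > k2.py; python3 k2.py; python3 g.py .508 -.132 .1115 -90
```

```text
scene stem,collar,skirt,tin [[0.5092, -0.1316, 0.5088, -0.1323, 0.5089, -0.1324, 0.5092, -0.1314], [0.5091, -0.1311, 0.5087, -0.1322, 0.5088, -0.1322, 0.5092, -0.1314], [0.5089, -0.1312, 0.5086, -0.1323, 0.5088, -0.132, 0.5092, -0.1314]] 89 171 357 957
top stem,collar,skirt,tin [[nan, nan, 0.5103, -0.1346, 0.5093, -0.1338, 0.5092, -0.133], [nan, nan, 0.4779, -0.1272, 0.5093, -0.1338, 0.5091, -0.133], [0.5097, -0.1324, 0.4767, -0.1319, 0.5093, -0.1339, 0.5092, -0.133]] 19 46 44 22
[[0.5071, -0.1312, 0.1298], [0.507, -0.1311, 0.1297], [0.5069, -0.1311, 0.1296], [0.5069, -0.1311, 0.1296], [0.5069, -0.1311, 0.1295], [0.5069, -0.1311, 0.1295]]
t 9.8 tcp [ 0.5069 -0.1311  0.1295] tool y az -90.0 j [-0.5   0.49  0.88  2.   -0.49  0.88 -0.93] w 0.0231 f [-0.2  0.2 -4.9] 30.0
cm [0.11 0.09 1.8 ] deg [0.01 0.1  0.01]
```

Request:
step_arm(motion=[{"tx": 0,"ty": 0,"tz": 0.4,"wx": 0,"wy": 0,"wz": 0,"hand": -1},{"tx": 0,"ty": 0,"tz": 0.8,"wx": 0,"wy": 0,"wz": 0,"hand": -1},{"tx": 0,"ty": 0,"tz": 1.1,"wx": 0,"wy": 0,"wz": 0,"hand": -1},{"tx": 0,"ty": 0,"tz": 1.4,"wx": 0,"wy": 0,"wz": 0,"hand": -1},{"tx": 0,"ty": 0,"tz": 1.6,"wx": 0,"wy": 0,"wz": 0,"hand": -1},{"tx": 0,"ty": 0,"tz": 1.6,"wx": 0,"wy": 0,"wz": 0,"hand": -1}])

```text
clock: 10.4
tcp_pos: [0.5067, -0.1311, 0.1132]
orientation: [1.0, 0.0, -0.001, 0.0]
ft_force: [-0.3, 0.1, -5.2]
width: 0.0233
grasp_force: 30.0
```

Request:
step_arm(motion=[{"tx": 0,"ty": 0,"tz": 0.1,"wx": 0,"wy": 0,"wz": 0,"hand": -1},{"tx": 0,"ty": 0,"tz": 0.2,"wx": 0,"wy": 0,"wz": 0,"hand": -1},{"tx": 0,"ty": 0,"tz": 0.25,"wx": 0,"wy": 0,"wz": 0,"hand": -1},{"tx": 0,"ty": 0,"tz": 0.25,"wx": 0,"wy": 0,"wz": 0,"hand": -1},{"tx": 0,"ty": 0,"tz": 0.25,"wx": 0,"wy": 0,"wz": 0,"hand": -1}])

```text
clock: 10.9
tcp_pos: [0.507, -0.1312, 0.1116]
orientation: [1.0, 0.0, -0.001, -0.0]
ft_force: [-3.1, 1.2, 6.0]
width: 0.0234
grasp_force: 30.0
```

```bash
cat > m.py <<'E'
from b import *
for n in ["scene","wrist"]:
    P=snap(n)["P"]; p=near(P,(.508,-.132),.053,.055,.08); q=p[np.hypot(p[:,0]-.508,p[:,1]+.132)<.048]
    q=q[q[:,2]>.064]; c,_,_,_=np.linalg.lstsq(np.c_[q[:,:2]-[.508,-.132],np.ones(len(q))],q[:,2],rcond=None); print(n,"plate z",np.median(q[:,2]).round(4),"slope",c[:2].round(3),len(q))
E
python3 m.py; python3 g.py .508 -.132 .1115 -90
```

```text
scene plate z 0.0705 slope [-0.005 -0.004] 721
wrist plate z 0.069 slope [-0.001 -0.001] 8726
t 11.0 tcp [ 0.507  -0.1312  0.1116] tool y az -90.0 j [-0.48  0.52  0.85  2.01 -0.52  0.84 -0.9 ] w 0.0231 f [-2.6  0.8  6.3] 30.0
cm [0.1  0.08 0.01] deg [-0.01  0.07  0.01]
```

Request:
step_arm(motion=[{"tx": 0,"ty": 0,"tz": 0,"wx": 0,"wy": 0,"wz": 0,"hand": 1},{"tx": 0,"ty": 0,"tz": 0,"wx": 0,"wy": 0,"wz": 0,"hand": 1},{"tx": 0,"ty": 0,"tz": 0,"wx": 0,"wy": 0,"wz": 0,"hand": 1},{"tx": 0,"ty": 0,"tz": 0,"wx": 0,"wy": 0,"wz": 0,"hand": 1},{"tx": 0,"ty": 0,"tz": 0,"wx": 0,"wy": 0,"wz": 0,"hand": 1},{"tx": 0,"ty": 0,"tz": 0,"wx": 0,"wy": 0,"wz": 0,"hand": 1},{"tx": 0,"ty": 0,"tz": 0,"wx": 0,"wy": 0,"wz": 0,"hand": 1},{"tx": 0,"ty": 0,"tz": 0,"wx": 0,"wy": 0,"wz": 0,"hand": 1}])

```text
clock: 11.8
tcp_pos: [0.5068, -0.1311, 0.111]
orientation: [1.0, 0.0, -0.001, 0.0]
ft_force: [-0.4, -1.2, -0.1]
width: 0.0834
grasp_force: 0.0
```

```bash
python3 m.py; python3 g.py .5075 -.1315 .089 -90; python3 - <<'E'
from b import *
P=snap("scene")["P"]
for nm,z0,z1,R,g in [("stem",.096,.118,.012,.016),("collar",.073,.09,.022,.026),("skirt",.053,.066,.055,.064)]:
    q=near(P,(.508,-.132),g,z0,z1); print(nm,circ(q,R),q[:,2].max().round(4))
E
```

```text
scene plate z 0.0705 slope [-0.006 -0.004] 706
wrist plate z 0.069 slope [ 0.001 -0.001] 10076
t 11.9 tcp [ 0.5068 -0.1311  0.111 ] tool y az -90.0 j [-0.48  0.52  0.85  2.01 -0.52  0.84 -0.9 ] w 0.0874 f [-0.3 -0.5 -0.5] 0.0
cm [0.07 0.04 2.2 ] deg [0.01 0.1  0.01]
stem (array([ 0.5089, -0.131 ]), 134) 0.1179
collar (array([ 0.5085, -0.1324]), 213) 0.09
skirt (array([ 0.5088, -0.1322]), 351) 0.066
```

Request:
step_arm(motion=[{"tx": 0.05,"ty": 0.05,"tz": 0.6,"wx": 0,"wy": 0,"wz": 0,"hand": 1},{"tx": 0.05,"ty": 0.05,"tz": 1.2,"wx": 0,"wy": 0,"wz": 0,"hand": 1},{"tx": 0.05,"ty": 0.05,"tz": 1.7,"wx": 0,"wy": 0,"wz": 0,"hand": 1},{"tx": 0.05,"ty": 0.05,"tz": 2.1,"wx": 0,"wy": 0,"wz": 0,"hand": 1},{"tx": 0.05,"ty": 0.05,"tz": 2.1,"wx": 0,"wy": 0,"wz": 0,"hand": 1},{"tx": 0.05,"ty": 0.05,"tz": 2.1,"wx": 0,"wy": 0,"wz": 0,"hand": 1},{"tx": 0.05,"ty": 0.05,"tz": 2.1,"wx": 0,"wy": 0,"wz": 0,"hand": 1}])

```text
clock: 12.65
tcp_pos: [0.5074, -0.1317, 0.0901]
orientation: [1.0, 0.0, -0.001, 0.0]
ft_force: [-0.3, 0.3, 0.2]
width: 0.0879
grasp_force: 0.0
```

Tips are at 0.073, just above the plate at 0.069. Closing.

Request:
step_arm(motion=[{"tx": 0,"ty": 0,"tz": 0.05,"wx": 0,"wy": 0,"wz": 0,"hand": -1},{"tx": 0,"ty": 0,"tz": 0.05,"wx": 0,"wy": 0,"wz": 0,"hand": -1},{"tx": 0,"ty": 0,"tz": 0.05,"wx": 0,"wy": 0,"wz": 0,"hand": -1},{"tx": 0,"ty": 0,"tz": 0.05,"wx": 0,"wy": 0,"wz": 0,"hand": -1},{"tx": 0,"ty": 0,"tz": 0.05,"wx": 0,"wy": 0,"wz": 0,"hand": -1},{"tx": 0,"ty": 0,"tz": 0.05,"wx": 0,"wy": 0,"wz": 0,"hand": -1},{"tx": 0,"ty": 0,"tz": 0.05,"wx": 0,"wy": 0,"wz": 0,"hand": -1},{"tx": 0,"ty": 0,"tz": 0.05,"wx": 0,"wy": 0,"wz": 0,"hand": -1},{"tx": 0,"ty": 0,"tz": 0.05,"wx": 0,"wy": 0,"wz": 0,"hand": -1},{"tx": 0,"ty": 0,"tz": 0.05,"wx": 0,"wy": 0,"wz": 0,"hand": -1}])

```text
clock: 13.65
tcp_pos: [0.5073, -0.1317, 0.0895]
orientation: [1.0, 0.0, -0.001, 0.0]
ft_force: [-0.1, 0.5, 0.5]
width: 0.0433
grasp_force: 30.0
```

```bash
python3 g.py .5075 -.1315 .089 -90; python3 - <<'E'
from b import *
P=snap("scene")["P"]
for nm,z0,z1,R,g in [("stem",.096,.118,.012,.016),("skirt",.053,.066,.055,.064),("tin",.01,.045,.047,.055)]:
    q=near(P,(.508,-.132),g,z0,z1); print(nm,circ(q,R))
E
```

```text
t 13.65 tcp [ 0.5073 -0.1317  0.0895] tool y az -90.0 j [-0.45  0.55  0.82  2.02 -0.56  0.8  -0.87] w 0.0433 f [-0.1  0.5  0.5] 30.0
cm [ 0.02 -0.02  0.05] deg [0.01 0.1  0.01]
stem (array([ 0.5091, -0.131 ]), 128)
skirt (array([ 0.5086, -0.1316]), 353)
tin (array([ 0.5093, -0.1313]), 754)
```

Request:
step_arm(motion=[{"tx": 0,"ty": 0,"tz": -0.3,"wx": 0,"wy": 0,"wz": 0,"hand": -1},{"tx": 0,"ty": 0,"tz": -0.8,"wx": 0,"wy": 0,"wz": 0,"hand": -1},{"tx": 0,"ty": 0,"tz": -1.4,"wx": 0,"wy": 0,"wz": 0,"hand": -1},{"tx": 0,"ty": 0,"tz": -2,"wx": 0,"wy": 0,"wz": 0,"hand": -1},{"tx": 0,"ty": 0,"tz": -2.6,"wx": 0,"wy": 0,"wz": 0,"hand": -1},{"tx": 0,"ty": 0,"tz": -3.2,"wx": 0,"wy": 0,"wz": 0,"hand": -1},{"tx": 0,"ty": 0,"tz": -3.2,"wx": 0,"wy": 0,"wz": 0,"hand": -1}])

```text
clock: 14.4
tcp_pos: [0.5078, -0.1317, 0.1224]
orientation: [1.0, 0.0, -0.0, 0.0]
ft_force: [-0.3, 0.8, -2.4]
width: 0.043
grasp_force: 30.0
```

```bash
python3 g.py .5073 -.1317 .185 -90
```

```text
t 14.4 tcp [ 0.5078 -0.1317  0.1224] tool y az -90.0 j [-0.49  0.5   0.87  2.   -0.5   0.86 -0.91] w 0.043 f [-0.3  0.8 -2.4] 30.0
cm [-0.06  0.   -6.26] deg [0.01 0.02 0.02]
```

Weight is about 2.4 N, which is the outer lid alone. Continuing up.

Request:
step_arm(motion=[{"tx": 0,"ty": 0,"tz": -0.6,"wx": 0,"wy": 0,"wz": 0,"hand": -1},{"tx": 0,"ty": 0,"tz": -1.3,"wx": 0,"wy": 0,"wz": 0,"hand": -1},{"tx": 0,"ty": 0,"tz": -2.1,"wx": 0,"wy": 0,"wz": 0,"hand": -1},{"tx": 0,"ty": 0,"tz": -3,"wx": 0,"wy": 0,"wz": 0,"hand": -1},{"tx": 0,"ty": 0,"tz": -4,"wx": 0,"wy": 0,"wz": 0,"hand": -1},{"tx": 0,"ty": 0,"tz": -5,"wx": 0,"wy": 0,"wz": 0,"hand": -1},{"tx": 0,"ty": 0,"tz": -5.8,"wx": 0,"wy": 0,"wz": 0,"hand": -1},{"tx": 0,"ty": 0,"tz": -6.2,"wx": 0,"wy": 0,"wz": 0,"hand": -1},{"tx": 0,"ty": 0,"tz": -6.2,"wx": 0,"wy": 0,"wz": 0,"hand": -1},{"tx": 0,"ty": 0,"tz": -6.2,"wx": 0,"wy": 0,"wz": 0,"hand": -1}])

```text
clock: 15.4
tcp_pos: [0.5073, -0.1314, 0.1833]
orientation: [1.0, 0.0, -0.001, 0.0]
ft_force: [-0.1, -0.5, -1.5]
width: 0.0433
grasp_force: 30.0
```

Request:
step_arm(motion=[{"tx": 0,"ty": 0,"tz": 0,"wx": 0,"wy": 0,"wz": 0,"hand": -1},{"tx": 0,"ty": 0,"tz": 0,"wx": 0,"wy": 0,"wz": 0,"hand": -1},{"tx": 0,"ty": 0,"tz": 0,"wx": 0,"wy": 0,"wz": 0,"hand": -1}])

```text
clock: 15.7
tcp_pos: [0.5073, -0.1316, 0.1833]
orientation: [1.0, 0.0, -0.001, 0.0]
ft_force: [-0.3, -0.1, -2.2]
width: 0.0434
grasp_force: 30.0
```

```bash
python3 g.py .5073 -.1317 .185 -90; python3 - <<'E'
from b import *
d=snap("scene");P=d["P"]
for nm,z0,z1,R,g in [("flange",.058,.067,.048,.055),("stem",.096,.12,.012,.016),("skirt",.149,.161,.055,.064)]:
    q=near(P,(.508,-.132),g,z0,z1); print(nm,circ(q,R),np.percentile(q[:,2],[1,50,99]).round(4))
q=near(P,(.508,-.132),.052,.1,.2); print("outer z",np.percentile(q[:,2],[1,50,99]).round(4))
cv2.imwrite("pics/4.png",cv2.resize(d["pixels"][90:270,170:350],(540,540))[...,::-1])
E
```

```text
t 15.7 tcp [ 0.5073 -0.1316  0.1833] tool y az -90.0 j [-0.56  0.42  0.95  1.95 -0.41  0.98 -0.99] w 0.0434 f [-0.3 -0.1 -2.2] 30.0
cm [-0.    0.01 -0.17] deg [0.02 0.12 0.01]
flange (array([ 0.5114, -0.1303]), 791) [0.0583 0.066  0.067 ]
stem (array([ 0.5092, -0.131 ]), 156) [0.0964 0.1094 0.1198]
skirt (array([ 0.5086, -0.1316]), 397) [0.1491 0.1551 0.1608]
outer z [0.1022 0.165  0.1989]
```

View pics/4.png

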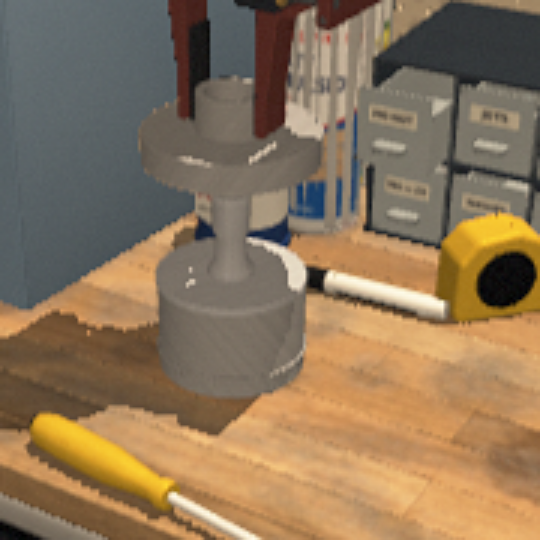

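The inner lid sits flush on the tin (flange at about (232,280)). The outer lid is held level above it at about (230,155), with its lower edge roughly 25 mm above the stem top.

```bash
python3 -c "from cell import r; print(r.finish_job())"
```

```text
the job is handed in; nothing more can be done
None
```

The job is handed in, with no verdict returned: the inner lid measured fully seated in the tin's mouth, the outer lid is held level and still by its collar about 25 mm above the stem, and the arm stayed clear of the spark plug and screwdriver.

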